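# Find and release the latched air key of the eyelet-press console

### The arm

A 7-joint arm with a two-finger parallel gripper is mounted at the origin on the work surface. World frame = base frame: x ahead of the robot, y to its left, z up, the work surface at z = 0. Lengths are in mm, angles in degrees, forces in N, time in s.
With the tool pointing down it reaches from about 350 to 900 mm from the base axis. Payload 19.9 kg.
Tool frame: the origin (TCP) lies on the mounting face of the last link; the fingertips stand 173 mm ahead of it and the grasp point (between the pads) lies 155 mm ahead of it; z points along the fingers, y is the direction in which the jaws open and shut (so a half turn about z gives the same grasp; the last joint's range is limited). The gripper opens to 85 mm and grips with 20 to 120 N. Pads are 22 mm wide; open, the fingers measure 114 mm over their backs; the gripper's body (76 mm by 85 mm) begins 54 mm behind the grasp point. The pads swing forward as they close: fully open they stand 13 mm farther back than shut.
Start: joints at [-79.555, 23.915, -0.59, 92.452, 0.269, 63.638, -3.037], TCP at [138.697, 609.411, 404.66] pointing down, gripper open.
Joint ranges: [-161.28, 161.28], [-22.2, 115.67], [-73.04, 71.86], [3.21, 147.25], [-68.34, 248.33], [10.77, 114.83], [-161.83, 161.83]. Speed limits (degrees/s): [108.29, 108.29, 136.94, 136.94, 172.46, 172.46, 172.46].

### API

Orientations are given as [roll, pitch, yaw] about the fixed x, y, z axes, in that order (R = Rz(yaw) Ry(pitch) Rx(roll)).
In Python, from bench import monitor, optics, job gives the robot as it stands. The module is installed in compiled form; this text tells all that it offers.
- The arm moves only by the shell command python3 -m crank 'ROWS' [FORCE]. ROWS is JSON, a list of rows, each an object of numbers: "x", "y", "z": the shift along the tool's x, y, z scaled (see below); "rx", "ry", "rz": the turn, a rotation vector about the tool's x, y, z scaled (see below); "jaw": the closure, from -1 (fully open) to 1 (shut), so that 0 is half open. In form: [{"x": .., "y": .., "z": .., "rx": .., "ry": .., "rz": .., "jaw": ..}, ...]. A call has 1 to 12 rows; each row shifts and turns the pose as measured when the row begins, along the tool's axes as they then stand; what a row does not reach is not made up. The controller multiplies each number of a shift by 20 mm and each number of a turn by 0.1 rad. A row lasts 1/8 s, in which the tool goes at most 62.5 mm and 10.7 degrees, less where a joint would pass 70% of its speed; a pose out of reach is approached as far as the arm can. A call with a number of a shift or a turn outside -1 to 1 is refused whole. A call with a gripper value outside its range is refused whole. The fingers move at their own pace and stop on an object; FORCE is the grip in N (left out, the last holds). Time passes only in rows, so rows that do not move let the fingers close. It gives the time, the measured TCP pose, the force and the opening at its end, in the units of the state.
- monitor.observe(): the state, without advancing time (a new reading comes with each control period).
- optics.camera(name): name is "side" or "top"; returns the picture (420x560x3 uint8, red, green, blue); there is no depth.
- optics.camera_model(name): a dict with "K" (3x3 intrinsics, pixels), "camera_from_world" (4x4, takes a point from world to camera coordinates). Camera axes: x right, y up, looking along -z (the intrinsics and any distortion apply to the point x, -y, -z); pixel columns grow to the right and rows downward; lengths in mm; the calibration is good to about 2 mm. A picture is of the moment at which its call begins. camera_model takes no time and is no camera call.
- job.sign_off(): hands the job in, once; it reports no verdict.
The state is a dict: "clock": time; "q": joint angles; "dq": joint speeds; "tau": joint torques, N m; "ee_pos": TCP position; "ee_rot": TCP orientation; "ft_force": force on the tool from outside, world axes, zero at the start; "wrist_torque": the same for the moment, N m; "gripper_width": opening from 0.0 (shut) to 1.0 (fully open).
Only numpy, scipy, OpenCV 4.12 (cv2) and the standard library are available. Lean on these libraries where they do the work, as an engineer would, in place of code of your own. Each camera call takes 0.05 s, during which the arm holds its last target.

### The job

One of the four red keys on the air console has been left latched down, so one eyelet press is still under air. With the fingertips tap each key lightly, one after another from left to right as seen from the robot, without clicking any of them over; then press the one that was latched all the way down so that it pops up when let go, and leave all four keys standing up. Nothing is lifted or carried: the eyelet tin, the white flask and the setting punch stay where they are.

Things in the scene. Friction and masses are not known exactly. Their poses are not given: they have to be found in the camera images.
- console: grey steel box with an aluminium top plate, 130 mm deep (x) by 250 mm wide (y), 60 mm high, fixed to the bench; origin at the centre of its underside; x points away from the robot, y to the robot's left along the row of keys, z up. The box is turned by up to 0.35 rad about z. Four red keys stand on its top in one row along y, at y = +81, +27, -27 and -81 mm and x = 0 (pitch 54 mm).
- unit_a: key unit a: one key with its mounting; origin on the bench plane under the key's centre, axes as the console's. The units a, b, c, d sit in the four places of the row in a changing order.
- key_a_top (a point): centre of the top face of key a, a red block 34 mm (x) by 32 mm (y); 80 mm above the bench when the key is up, 74 mm when it is latched, 67 mm when pressed to the stop. It moves with the key.
- key_a (a joint): travel of key a in m, growing downward: 0 up, 0.006 latched down, 0.013 at the lower stop. Spring 1.75 N at the top plus 0.25 N per mm (3.2 N latched, 5 N at the stop). Push-push latch: pressed beyond about 11 mm and let go, an up key stays latched and a latched key pops up; less than 9.5 mm changes nothing, the key returns to where it was. Tapped, a latched key is met 6 mm lower than the others and does not yield below 3 N. Hold it about 0.2 s at the stop before letting go.
- unit_b: key unit b, identical to unit a, in another place of the row
- key_b_top (a point): centre of the top face of key b, as key_a_top
- key_b (a joint): travel of key b in m, as joint key_a
- unit_c: key unit c, identical to unit a, in another place of the row
- key_c_top (a point): centre of the top face of key c, as key_a_top
- key_c (a joint): travel of key c in m, as joint key_a
- unit_d: key unit d, identical to unit a, in another place of the row
- key_d_top (a point): centre of the top face of key d, as key_a_top
- key_d (a joint): travel of key d in m, as joint key_a
- tin: open round aluminium tin of brass eyelets, 96 mm across, 22 mm high, loose, to be left alone; origin at the centre of its underside. Stands to the right of the console.
- flask: white drinking flask with a black cap, 68 mm across, 170 mm high, loose, to be left alone; origin at the centre of its underside. Stands to the left of the console.
- setter: eyelet setting punch with a wooden handle, lying, 125 mm long, 22 mm thick, loose, to be left alone; origin on the bench under its middle, x along its length. Lies just left of the console.

How it is judged (in metres and radians):
On the way, in this order (a step that is already met when the one before it is completed fails the run):
1. the first (leftmost) key of the row is touched with the fingers (((contact force between the fingers and unit_a above 0.3 N and y of unit_a in the frame of console between 0.061 and 0.101 m) or (contact force between the fingers and unit_b above 0.3 N and y of unit_b in the frame of console between 0.061 and 0.101 m) or (contact force between the fingers and unit_c above 0.3 N and y of unit_c in the frame of console between 0.061 and 0.101 m) or (contact force between the fingers and unit_d above 0.3 N and y of unit_d in the frame of console between 0.061 and 0.101 m))), for 0.03 s.
2. the second key of the row is touched with the fingers (((contact force between the fingers and unit_a above 0.3 N and y of unit_a in the frame of console between 0.007 and 0.047 m) or (contact force between the fingers and unit_b above 0.3 N and y of unit_b in the frame of console between 0.007 and 0.047 m) or (contact force between the fingers and unit_c above 0.3 N and y of unit_c in the frame of console between 0.007 and 0.047 m) or (contact force between the fingers and unit_d above 0.3 N and y of unit_d in the frame of console between 0.007 and 0.047 m))), for 0.03 s.
3. the third key of the row is touched with the fingers (((contact force between the fingers and unit_a above 0.3 N and y of unit_a in the frame of console between -0.047 and -0.007 m) or (contact force between the fingers and unit_b above 0.3 N and y of unit_b in the frame of console between -0.047 and -0.007 m) or (contact force between the fingers and unit_c above 0.3 N and y of unit_c in the frame of console between -0.047 and -0.007 m) or (contact force between the fingers and unit_d above 0.3 N and y of unit_d in the frame of console between -0.047 and -0.007 m))), for 0.03 s.
4. the fourth (rightmost) key of the row is touched with the fingers (((contact force between the fingers and unit_a above 0.3 N and y of unit_a in the frame of console between -0.101 and -0.061 m) or (contact force between the fingers and unit_b above 0.3 N and y of unit_b in the frame of console between -0.101 and -0.061 m) or (contact force between the fingers and unit_c above 0.3 N and y of unit_c in the frame of console between -0.101 and -0.061 m) or (contact force between the fingers and unit_d above 0.3 N and y of unit_d in the frame of console between -0.101 and -0.061 m))), for 0.03 s.
5. all four keys stand up: the latched one has been released (value of joint each of key_a, key_b, key_c, key_d below 0.002 m), for 0.2 s.
At the end, for the whole second after the job is handed in: all four keys stand up (each within 2 mm of its upper stop) and the tin, the flask and the punch are within 15 mm of where they started (all of step 5 and distance of each of tin, flask, setter from where it was at the start of the episode below 0.015 m); the robot touches nothing.
It fails at once if a key that stands up is pressed down past its click (more than 11 mm) while another key is still latched ((value of joint key_a above 0.011 m and (value of joint key_b between 0.005 and 0.007 m or value of joint key_c between 0.005 and 0.007 m or value of joint key_d between 0.005 and 0.007 m)) or (value of joint key_b above 0.011 m and (value of joint key_a between 0.005 and 0.007 m or value of joint key_c between 0.005 and 0.007 m or value of joint key_d between 0.005 and 0.007 m)) or (value of joint key_c above 0.011 m and (value of joint key_a between 0.005 and 0.007 m or value of joint key_b between 0.005 and 0.007 m or value of joint key_d between 0.005 and 0.007 m)) or (value of joint key_d above 0.011 m and (value of joint key_a between 0.005 and 0.007 m or value of joint key_b between 0.005 and 0.007 m or value of joint key_c between 0.005 and 0.007 m))).
It fails at once if the tin, the flask or the punch is shoved more than 15 mm, lifted or knocked over (distance of any of tin, flask, setter from where it was at the start of the episode above 0.015 m or angle between any of tin, flask's own z axis and vertical above 0.35 rad).
It also fails if it takes over 54 s, if anything falls off the work surface, if the arm or the gripper's body presses on something with over 40 N, if the wrist force passes 120 N, or if a joint passes its speed limit or range.

## Working session

There is one attempt and no reset: what is moved stays moved. The work goes in short steps, Python scripts to look and compute and a shell command to move; the robot and the scene stay as the last step left them, time stands still between calls to the robot, and variables do not carry over. Pictures are saved under pics/ and viewed, and the job is handed in when it is done.

```bash
mkdir -p pics; python3 - <<'E'
from bench import monitor, optics
import cv2
print(monitor.observe())
for n in("side","top"):
    im=optics.camera(n); cv2.imwrite(f"pics/{n}0.png",im[:,:,::-1]); m=optics.camera_model(n); print(n,m)
E
```

```text
{'clock': 0.0, 'q': array([-79.55527091,  23.9468476 ,  -0.5896363 ,  92.48697772,
         0.26888124,  63.63884928,  -3.0376584 ]), 'dq': array([-0.12197572,  0.01613031, -0.00950333,  0.03245321, -0.06646593,
       -0.07595168, -0.02804127]), 'tau': array([ 4.49960780e-04, -8.64457870e+01,  6.79316372e-01, -4.34880602e+01,
        1.91792892e-02,  7.47922721e-03, -2.01013648e-05]), 'ee_pos': array([138.67492553, 609.26857628, 404.0625104 ]), 'ee_rot': array([-1.79928876e+02,  5.22515924e-03,  1.67176191e+02]), 'ft_force': array([-0.71348217, -0.02656043, -0.02433264]), 'wrist_torque': array([ 0.0353939 , -0.02710928,  0.06451851]), 'gripper_width': 0.9970465114248034}
side {'K': array([[442.3562463 ,   0.        , 272.56247566],
       [  0.        , 442.3562463 , 214.34384051],
       [  0.        ,   0.        ,   1.        ]]), 'camera_from_world': array([[-9.73055696e-01, -2.30136156e-01,  1.41408291e-02,
         5.63137522e+02],
       [ 1.86514851e-01, -7.49594751e-01,  6.35074735e-01,
        -6.72661644e+01],
       [-1.35553767e-01,  6.20600563e-01,  7.72321253e-01,
        -1.01158852e+03],
       [ 0.00000000e+00,  0.00000000e+00,  0.00000000e+00,
         1.00000000e+00]])}
top {'K': array([[381.455791  ,   0.        , 282.86638757],
       [  0.        , 381.455791  , 212.68716885],
       [  0.        ,   0.        ,   1.        ]]), 'camera_from_world': array([[-5.31547283e-03, -9.99883976e-01, -1.42751786e-02,
         9.39227794e+01],
       [ 9.92104299e-01, -7.06181178e-03,  1.25216576e-01,
        -5.63735388e+02],
       [-1.25302857e-01, -1.34968808e-02,  9.92026728e-01,
        -7.35315843e+02],
       [ 0.00000000e+00,  0.00000000e+00,  0.00000000e+00,
         1.00000000e+00]])}
```

View pics/side0.png

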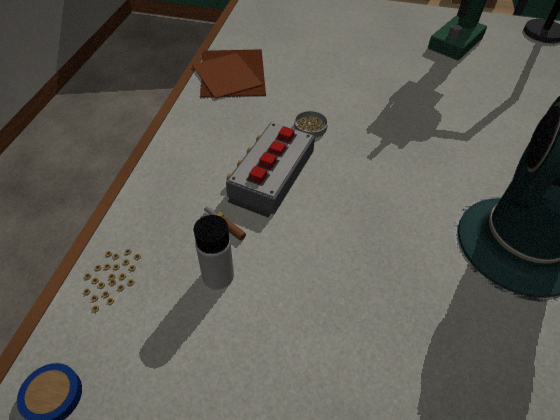

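View pics/top0.png

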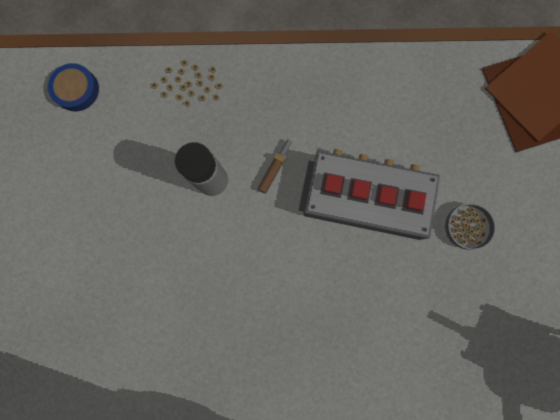

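The side view shows the console at about (272,165), with its keys from (258,174) to (287,133). The setter is at (225,222), the flask at (213,250) and the tin at (311,123). The top view has keys at (333,184), (361,190), (388,196) and (416,201), leftmost first, with the flask and setter to the left and the tin to the right.

```bash
cat > h.py <<'E'
import numpy as np, cv2
from bench import monitor, optics
def ray(n,u,v):
    m=optics.camera_model(n);K=m["K"];T=m["camera_from_world"];R=T[:3,:3];t=T[:3,3]
    d=np.array([(u-K[0,2])/K[0,0],-(v-K[1,2])/K[1,1],-1.]);return -R.T@t,R.T@d
def onz(n,u,v,z):
    o,d=ray(n,u,v);return o+d*(z-o[2])/d[2]
def tri(a,b):
    (o1,d1),(o2,d2)=a,b
    s=np.linalg.lstsq(np.c_[d1,-d2],o2-o1,rcond=None)[0]
    p,q=o1+s[0]*d1,o2+s[1]*d2; return (p+q)/2,np.linalg.norm(p-q)
def proj(n,p):
    m=optics.camera_model(n);T=m["camera_from_world"];c=T[:3,:3]@p+T[:3,3];K=m["K"]
    return K[0,0]*c[0]/-c[2]+K[0,2],K[1,1]*-c[1]/-c[2]+K[1,2]
E
python3 - <<'E'
from h import *
C={}
for n in("side","top"):
    im=cv2.imread(f"pics/{n}0.png").astype(int)
    b,g,r=im[...,0],im[...,1],im[...,2]
    for th in (60,130,150):
        m=((r>th)&(g<r*.35)&(b<r*.35)).astype(np.uint8)
        N,l,s,c=cv2.connectedComponentsWithStats(m)
        L=[(c[i],s[i]) for i in range(1,N) if s[i][4]>25]
        L.sort(key=lambda a:-a[0][0] if n=="side" else a[0][0])
        if n=="side": L=L[::-1]
        print(n,th)
        for ci,si in L: print(ci.round(1),si, onz(n,*ci,80).round(1), onz(n,*ci,74).round(1))
    x0,y0,x1,y1=(215,100,325,220) if n=="side" else (290,130,450,250)
    cv2.imwrite(f"pics/{n}0z.png",cv2.resize(im[y0:y1,x0:x1].astype(np.uint8),None,fx=5,fy=5,interpolation=cv2.INTER_CUBIC))
E
```

```text
side 60
[257.9 171.7] [250 166  17  12 135] [615.7  -1.8  80. ] [617.2  -7.5  74. ]
[267.7 157.6] [260 152  16  12 126] [604.6 -53.9  80. ] [606.1 -60.1  74. ]
[277. 146.] [269 141  16  11 113] [592.2 -99.5  80. ] [ 593.6 -106.1   74. ]
[286.1 131.6] [279 127  15  10 104] [ 582.  -158.6   80. ] [ 583.2 -165.6   74. ]
side 130
side 150
top 60
top 130
top 150
```

```bash
ls pics
```

```text
side0.png
side0z.png
top0.png
top0z.png
```

```bash
python3 - <<'E'
from h import *
im=cv2.imread("pics/top0.png").astype(int);b,g,r=im[...,0],im[...,1],im[...,2]
print(im[184,333],im[196,388])
m=((r>100)&(g<r*.5)&(b<r*.5)).astype(np.uint8);m[:150]=0
N,l,s,c=cv2.connectedComponentsWithStats(m)
P=[]
for i in range(1,N):
    if s[i][4]>60 and c[i][1]<260 and c[i][0]<450: print(c[i].round(1),s[i],onz("top",*c[i],80).round(1),onz("top",*c[i],74).round(1))
E
```

```text
[ 40  41 111] [ 39  40 111]
[333.5 183. ] [326 175  16  17 220] [615.6  -7.8  80. ] [616.8  -8.5  74. ]
[361.2 188.6] [353 180  17  18 223] [604.2 -60.5  80. ] [605.3 -61.7  74. ]
[388.2 194.7] [380 187  17  17 217] [ 591.9 -111.6   80. ] [ 592.9 -113.2   74. ]
[417.1 199.9] [409 192  17  17 225] [ 581.5 -166.    80. ] [ 582.5 -168.1   74. ]
```

View pics/top0z.png

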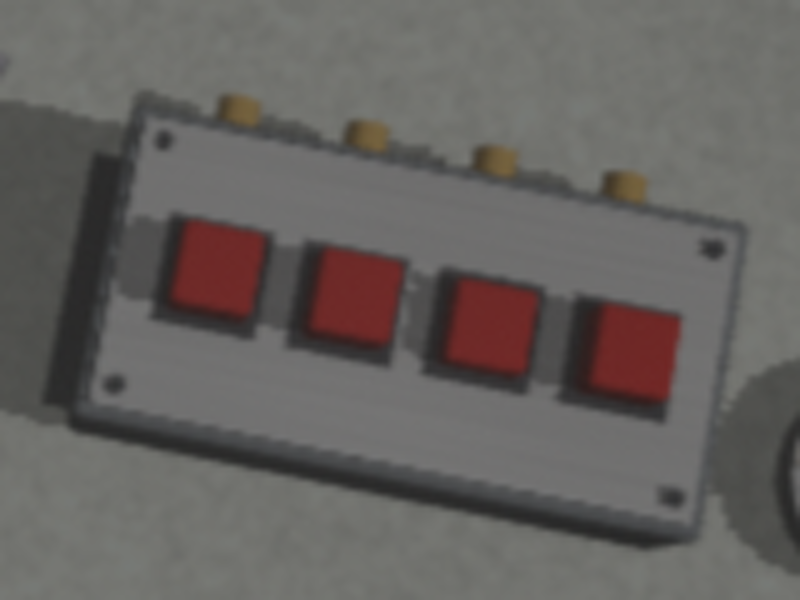

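View pics/side0z.png

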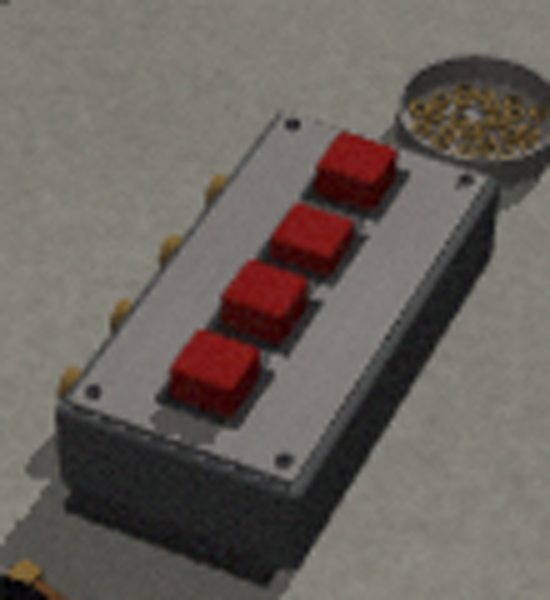

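The third key looks latched: it stands lower in the side view and its shadow is shorter. Next I check the flask's clearance and the move lengths in tool axes.

```bash
cat >> h.py <<'E'
from scipy.spatial.transform import Rotation as Ro
K=np.array([[615.6,-7.8,80],[604.2,-60.5,80],[592.9,-113.2,74],[581.5,-166.,80]])
def delta(i):
    s=monitor.observe();R=Ro.from_euler('xyz',s['ee_rot'],degrees=True).as_matrix()
    tip=s['ee_pos']+R[:,2]*173
    return (R.T@(K[i]-tip)/20).round(2),tip.round(1),s
E
python3 - <<'E'
from h import *
print("cap",onz("top",196,162,170),onz("side",211,222,170))
for i in range(4): print(delta(i)[:2])
E
python3 -m crank '[{"x":-1,"y":-1,"jaw":1},{"x":-1,"y":-1,"jaw":1},{"x":-1,"y":-1,"jaw":1},{"x":-1,"y":-1,"jaw":1},{"x":-1,"y":-1,"jaw":1},{"x":-1,"y":-1,"jaw":1}]'
```

```text
cap [635.43429986 236.04726595 170.        ] [643.65169637 233.44033533 170.        ]
(array([-30.1 , -24.78,   7.59]), array([138.7, 609.1, 231.1]))
(array([-30.12, -27.47,   7.59]), array([138.7, 609.1, 231.1]))
(array([-30.16, -30.17,   7.89]), array([138.7, 609.1, 231.1]))
(array([-30.19, -32.87,   7.6 ]), array([138.7, 609.1, 231.1]))schema error: expected keys x, y, z, rx, ry, rz, jaw
```

```bash
python3 -m crank '[{"x":-1,"y":-1,"z":0,"rx":0,"ry":0,"rz":0,"jaw":1},{"x":-1,"y":-1,"z":0,"rx":0,"ry":0,"rz":0,"jaw":1},{"x":-1,"y":-1,"z":0,"rx":0,"ry":0,"rz":0,"jaw":1},{"x":-1,"y":-1,"z":0,"rx":0,"ry":0,"rz":0,"jaw":1},{"x":-1,"y":-1,"z":0,"rx":0,"ry":0,"rz":0,"jaw":1},{"x":-1,"y":-1,"z":0,"rx":0,"ry":0,"rz":0,"jaw":1}]'; python3 -c "
from h import *
d=delta(0);print(d,onz('top',196,162,0))"
```

```text
clock: 0.85
ee_pos: [230.2, 462.1, 402.0]
ee_rot: [-179.7, -0.0, 167.3]
ft_force: [1.3, -0.1, -0.6]
gripper_width: 0.005
(array([-23.96, -18.62,   7.53]), array([229.8, 461.2, 229.1]), {'clock': 0.85, 'q': array([-69.08474181,  12.98640434,   2.47863436, 107.99309957,
        -0.63700451,  59.31957234,  11.00696093]), 'dq': array([ 15.20210546, -13.04016995,   6.25227772,  17.10322327,
        -1.10325836,  -3.79723373,  21.70948486]), 'tau': array([-4.10800651e+00, -6.24977732e+01, -3.08557497e-01, -4.30886722e+01,
        2.60142668e-02,  2.75764670e-01, -1.29890978e+00]), 'ee_pos': array([230.16173424, 462.0503493 , 402.04916687]), 'ee_rot': array([-1.79717513e+02, -4.41228868e-02,  1.67348483e+02]), 'ft_force': array([ 1.26630367, -0.0705391 , -0.62775171]), 'wrist_torque': array([ 0.0099869 , -0.00574025,  0.01194151]), 'gripper_width': 0.004678989901101585}) [680.6112516  278.06131224   0.        ]
```

```bash
python3 -m crank '[{"x":-1,"y":-1,"z":0,"rx":0,"ry":0,"rz":0,"jaw":1},{"x":-1,"y":-1,"z":0,"rx":0,"ry":0,"rz":0,"jaw":1},{"x":-1,"y":-1,"z":0,"rx":0,"ry":0,"rz":0,"jaw":1},{"x":-1,"y":-1,"z":0,"rx":0,"ry":0,"rz":0,"jaw":1},{"x":-1,"y":-1,"z":0,"rx":0,"ry":0,"rz":0,"jaw":1},{"x":-1,"y":-1,"z":0,"rx":0,"ry":0,"rz":0,"jaw":1},{"x":-1,"y":-1,"z":0,"rx":0,"ry":0,"rz":0,"jaw":1},{"x":-1,"y":-1,"z":0,"rx":0,"ry":0,"rz":0,"jaw":1},{"x":-1,"y":-1,"z":0,"rx":0,"ry":0,"rz":0,"jaw":1},{"x":-1,"y":-1,"z":0,"rx":0,"ry":0,"rz":0,"jaw":1},{"x":-1,"y":-1,"z":0,"rx":0,"ry":0,"rz":0,"jaw":1},{"x":-1,"y":-1,"z":0,"rx":0,"ry":0,"rz":0,"jaw":1}]'; python3 -c "
from h import *
d=delta(0);print(d[:2])"
```

```text
clock: 2.35
ee_pos: [416.1, 164.2, 401.6]
ee_rot: [-179.5, -0.2, 167.4]
ft_force: [-0.3, 1.5, 0.2]
gripper_width: 0.001
(array([-11.66,  -6.08,   7.45]), array([415.3, 162.9, 228.6]))
```

```bash
python3 -m crank '[{"x":-1,"y":-0.5,"z":0,"rx":0,"ry":0,"rz":0,"jaw":1},{"x":-1,"y":-0.5,"z":0,"rx":0,"ry":0,"rz":0,"jaw":1},{"x":-1,"y":-0.5,"z":0,"rx":0,"ry":0,"rz":0,"jaw":1},{"x":-1,"y":-0.5,"z":0,"rx":0,"ry":0,"rz":0,"jaw":1},{"x":-1,"y":-0.5,"z":0.6,"rx":0,"ry":0,"rz":0,"jaw":1},{"x":-1,"y":-0.5,"z":0.8,"rx":0,"ry":0,"rz":0,"jaw":1},{"x":-1,"y":-0.5,"z":0.8,"rx":0,"ry":0,"rz":0,"jaw":1},{"x":-1,"y":-0.5,"z":0.8,"rx":0,"ry":0,"rz":0,"jaw":1},{"x":-1,"y":-0.5,"z":0.8,"rx":0,"ry":0,"rz":0,"jaw":1},{"x":-1,"y":-0.5,"z":0.8,"rx":0,"ry":0,"rz":0,"jaw":1},{"x":-1,"y":-0.5,"z":0.5,"rx":0,"ry":0,"rz":0,"jaw":1},{"x":0,"y":0,"z":0,"rx":0,"ry":0,"rz":0,"jaw":1}]'; python3 -c "
from h import *
d=delta(0);print(d[:2],d[2]['ee_rot'],d[2]['ft_force'])"
```

```text
clock: 3.85
ee_pos: [611.4, 0.7, 293.7]
ee_rot: [-179.4, -0.4, 167.3]
ft_force: [-0.9, 0.3, 1.1]
gripper_width: 0.002
(array([-0.37, -0.26,  2.04]), array([609.8,  -0.7, 120.7])) [-179.42758394   -0.40288326  167.27668444] [-0.89575211  0.29347344  1.06606845]
```

```bash
python3 -m crank '[{"x":-0.3,"y":-0.2,"z":0.5,"rx":0,"ry":0,"rz":0,"jaw":1},{"x":-0.1,"y":-0.1,"z":0.5,"rx":0,"ry":0,"rz":0,"jaw":1},{"x":0,"y":0,"z":0.4,"rx":0,"ry":0,"rz":0,"jaw":1},{"x":0,"y":0,"z":0,"rx":0,"ry":0,"rz":0,"jaw":1}]'; python3 - <<'E'
from h import *
d=delta(0);print(d[:2],d[2]['ee_rot'],d[2]['ft_force'])
im=[optics.camera("side")[80:230,200:350,::-1],optics.camera("top")[120:270,280:480,::-1]]
cv2.imwrite("pics/a.png",np.hstack([cv2.resize(i,None,fx=2.2,fy=2.2) for i in im]))
E
```

```text
clock: 4.35
ee_pos: [617.0, -6.2, 263.8]
ee_rot: [-179.5, -0.5, 167.4]
ft_force: [0.7, 0.2, 0.4]
gripper_width: 0.002
(array([-0.02, -0.01,  0.54]), array([615.3,  -7.5,  90.8])) [-179.45826557   -0.45803329  167.36147399] [0.70888467 0.17399318 0.44701589]
```

View pics/a.png

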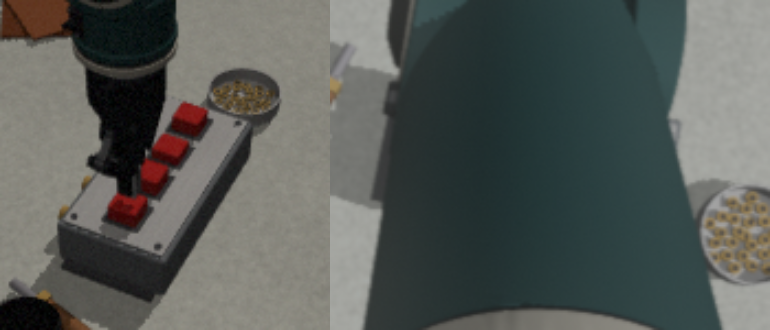

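The side crop shows the fingertip at about (125,190), just over the leftmost key at (127,208). In the top crop the arm hides the keys. I tap this key now.

```bash
python3 -m crank '[{"x":0,"y":0,"z":0.4,"rx":0,"ry":0,"rz":0,"jaw":1},{"x":0,"y":0,"z":0.15,"rx":0,"ry":0,"rz":0,"jaw":1},{"x":0,"y":0,"z":0.1,"rx":0,"ry":0,"rz":0,"jaw":1},{"x":0,"y":0,"z":0,"rx":0,"ry":0,"rz":0,"jaw":1}]'; python3 -c "
from h import *
d=delta(0);print(d[:2],d[2]['ft_force'],d[2]['wrist_torque'])"
```

```text
clock: 4.95
ee_pos: [617.3, -6.1, 251.4]
ee_rot: [-179.5, -0.3, 167.4]
ft_force: [-0.2, 0.3, 2.4]
gripper_width: 0.004
(array([ 0.02, -0.03, -0.08]), array([616. ,  -7.4,  78.4])) [-0.15146384  0.26824942  2.36588348] [0.03019519 0.23705805 0.00171861]
```

```bash
python3 -m crank '[{"x":0,"y":0,"z":0.1,"rx":0,"ry":0,"rz":0,"jaw":1},{"x":0,"y":0,"z":0.05,"rx":0,"ry":0,"rz":0,"jaw":1}]'; python3 -c "
from h import *
d=delta(0);print(d[:2],d[2]['ft_force'],d[2]['wrist_torque'])"
python3 -m crank '[{"x":0,"y":0,"z":-0.5,"rx":0,"ry":0,"rz":0,"jaw":1},{"x":0,"y":0,"z":-0.4,"rx":0,"ry":0,"rz":0,"jaw":1},{"x":0,"y":0,"z":0,"rx":0,"ry":0,"rz":0,"jaw":1}]';python3 -c "
from h import *
d=delta(1);print(d[:2],d[2]['ft_force'],d[2]['wrist_torque'])"
```

```text
clock: 5.2
ee_pos: [617.3, -6.2, 248.5]
ee_rot: [-179.5, -0.3, 167.4]
ft_force: [-1.0, 0.0, 2.8]
gripper_width: 0.0
(array([ 0.02, -0.03, -0.22]), array([616.1,  -7.4,  75.5])) [-0.99134177  0.04202692  2.78161931] [ 0.09369405  0.27080588 -0.00646086]
clock: 5.58
ee_pos: [617.6, -6.1, 268.1]
ee_rot: [-179.5, -0.3, 167.4]
ft_force: [0.2, -0.8, 0.4]
gripper_width: -0.004
(array([ 0.01, -2.72,  0.78]), array([616.5,  -7.3,  95.2])) [ 0.18332908 -0.78132568  0.40718971] [ 0.02917305 -0.01777488  0.02191147]
```

```bash
python3 -m crank '[{"x":0,"y":-0.9,"z":0,"rx":0,"ry":0,"rz":0,"jaw":1},{"x":0,"y":-0.9,"z":0,"rx":0,"ry":0,"rz":0,"jaw":1},{"x":0,"y":-0.9,"z":0,"rx":0,"ry":0,"rz":0,"jaw":1},{"x":0,"y":0,"z":0,"rx":0,"ry":0,"rz":0,"jaw":1},{"x":0,"y":0,"z":0.4,"rx":0,"ry":0,"rz":0,"jaw":1},{"x":0,"y":0,"z":0.2,"rx":0,"ry":0,"rz":0,"jaw":1},{"x":0,"y":0,"z":0,"rx":0,"ry":0,"rz":0,"jaw":1}]'; python3 -c "
from h import *
d=delta(1);print(d[:2],d[2]['ft_force'],d[2]['wrist_torque'])"
```

```text
clock: 6.45
ee_pos: [604.4, -63.3, 255.0]
ee_rot: [-179.5, -0.4, 167.3]
ft_force: [0.3, 0.9, -0.5]
gripper_width: -0.002
(array([-0.01,  0.21,  0.1 ]), array([603. , -64.5,  82. ])) [ 0.27349829  0.90614992 -0.46741321] [ 0.02983743 -0.06986973  0.00564385]
```

```bash
python3 -m crank '[{"x":0,"y":0.2,"z":0,"rx":0,"ry":0,"rz":0,"jaw":1},{"x":0,"y":0,"z":0.15,"rx":0,"ry":0,"rz":0,"jaw":1},{"x":0,"y":0,"z":0.1,"rx":0,"ry":0,"rz":0,"jaw":1},{"x":0,"y":0,"z":0.05,"rx":0,"ry":0,"rz":0,"jaw":1},{"x":0,"y":0,"z":0,"rx":0,"ry":0,"rz":0,"jaw":1}]'; python3 -c "
from h import *
d=delta(1);print(d[:2],d[2]['ft_force'],d[2]['wrist_torque'])"
```

```text
clock: 7.08
ee_pos: [605.6, -58.3, 249.0]
ee_rot: [-179.5, -0.3, 167.4]
ft_force: [-0.0, 1.0, 2.6]
gripper_width: 0.005
(array([-0.  , -0.05, -0.2 ]), array([604.3, -59.5,  76. ])) [-0.03437295  0.95925441  2.59031966] [ 0.10946985  0.15710647 -0.03492107]
```

Key 2 yields at 4 mm travel with 2.6 N, so it is an up key. Key 3 is next.

```bash
python3 -m crank '[{"x":0,"y":0,"z":-0.5,"rx":0,"ry":0,"rz":0,"jaw":1},{"x":0,"y":0,"z":-0.4,"rx":0,"ry":0,"rz":0,"jaw":1},{"x":0,"y":-0.8,"z":0,"rx":0,"ry":0,"rz":0,"jaw":1},{"x":0,"y":-0.9,"z":0,"rx":0,"ry":0,"rz":0,"jaw":1},{"x":0,"y":-0.8,"z":0,"rx":0,"ry":0,"rz":0,"jaw":1},{"x":0,"y":0,"z":0,"rx":0,"ry":0,"rz":0,"jaw":1},{"x":0,"y":0,"z":0.4,"rx":0,"ry":0,"rz":0,"jaw":1},{"x":0,"y":0,"z":0.3,"rx":0,"ry":0,"rz":0,"jaw":1},{"x":0,"y":0,"z":0,"rx":0,"ry":0,"rz":0,"jaw":1}]'; python3 -c "
from h import *
d=delta(2);print(d[:2],d[2]['ft_force'],d[2]['wrist_torque'])"
```

```text
clock: 8.2
ee_pos: [593.4, -111.3, 253.2]
ee_rot: [-179.5, -0.4, 167.3]
ft_force: [-0.2, 0.3, 0.3]
gripper_width: 0.002
(array([-0.05, -0.02,  0.31]), array([ 592. , -112.5,   80.2])) [-0.23783087  0.25610179  0.27578878] [ 0.03255237 -0.03753938  0.04802722]
```

```bash
python3 -m crank '[{"x":0,"y":0,"z":0.15,"rx":0,"ry":0,"rz":0,"jaw":1},{"x":0,"y":0,"z":0.05,"rx":0,"ry":0,"rz":0,"jaw":1},{"x":0,"y":0,"z":0,"rx":0,"ry":0,"rz":0,"jaw":1}]'; python3 -c "
from h import *
d=delta(2);print(d[:2],d[2]['ft_force'],d[2]['wrist_torque'])"
python3 -m crank '[{"x":0,"y":0,"z":0.1,"rx":0,"ry":0,"rz":0,"jaw":1},{"x":0,"y":0,"z":0.05,"rx":0,"ry":0,"rz":0,"jaw":1},{"x":0,"y":0,"z":0,"rx":0,"ry":0,"rz":0,"jaw":1}]'; python3 -c "
from h import *
d=delta(2);print(d[:2],d[2]['ft_force'],d[2]['wrist_torque'])"
```

```text
clock: 8.57
ee_pos: [593.6, -110.6, 248.9]
ee_rot: [-179.5, -0.4, 167.4]
ft_force: [-0.2, -0.3, -0.5]
gripper_width: 0.001
(array([-0.05, -0.06,  0.1 ]), array([ 592.2, -111.8,   75.9])) [-0.18998078 -0.26696347 -0.51680402] [-0.0129438   0.0001558  -0.00165421]
clock: 8.95
ee_pos: [593.7, -110.7, 246.2]
ee_rot: [-179.5, -0.3, 167.4]
ft_force: [-1.3, -0.0, 3.3]
gripper_width: 0.002
(array([-0.04, -0.06, -0.04]), array([ 592.4, -111.9,   73.2])) [-1.33134106 -0.04136744  3.27343213] [0.12941888 0.20413499 0.02928168]
```

Key 3 gives no contact at 75.9 mm and 3.3 N at 73.2 mm, so it is the latched one. Key 4 is next.

```bash
python3 -m crank '[{"x":0,"y":0,"z":-0.6,"rx":0,"ry":0,"rz":0,"jaw":1},{"x":0,"y":0,"z":-0.5,"rx":0,"ry":0,"rz":0,"jaw":1},{"x":0,"y":-0.8,"z":0,"rx":0,"ry":0,"rz":0,"jaw":1},{"x":0,"y":-0.9,"z":0,"rx":0,"ry":0,"rz":0,"jaw":1},{"x":0,"y":-0.8,"z":0,"rx":0,"ry":0,"rz":0,"jaw":1},{"x":0,"y":0,"z":0,"rx":0,"ry":0,"rz":0,"jaw":1},{"x":0,"y":0,"z":0.4,"rx":0,"ry":0,"rz":0,"jaw":1},{"x":0,"y":0,"z":0.1,"rx":0,"ry":0,"rz":0,"jaw":1},{"x":0,"y":0,"z":0,"rx":0,"ry":0,"rz":0,"jaw":1}]'; python3 -c "
from h import *
d=delta(3);print(d[:2],d[2]['ft_force'],d[2]['wrist_torque'])"
```

```text
clock: 10.07
ee_pos: [581.6, -163.5, 259.0]
ee_rot: [-179.5, -0.4, 167.3]
ft_force: [-0.7, 0.6, -0.5]
gripper_width: -0.001
(array([-0.08, -0.05,  0.3 ]), array([ 580.2, -164.7,   86. ])) [-0.73698467  0.61808821 -0.50775848] [-0.01342159 -0.05120906 -0.03406329]
```

```bash
python3 -m crank '[{"x":0,"y":0,"z":0.25,"rx":0,"ry":0,"rz":0,"jaw":1},{"x":0,"y":0,"z":0.15,"rx":0,"ry":0,"rz":0,"jaw":1},{"x":0,"y":0,"z":0.1,"rx":0,"ry":0,"rz":0,"jaw":1},{"x":0,"y":0,"z":0,"rx":0,"ry":0,"rz":0,"jaw":1}]'; python3 -c "
from h import *
d=delta(3);print(d[:2],d[2]['ft_force'],d[2]['wrist_torque'])"
```

```text
clock: 10.58
ee_pos: [581.8, -163.1, 248.6]
ee_rot: [-179.5, -0.4, 167.4]
ft_force: [-0.6, 0.1, 2.4]
gripper_width: 0.003
(array([-0.07, -0.07, -0.22]), array([ 580.4, -164.3,   75.6])) [-0.61950209  0.05655947  2.41778496] [0.01898234 0.17364882 0.02914876]
```

Key 4 is up as well. Back to key 3.

```bash
python3 -m crank '[{"x":0,"y":0,"z":-0.5,"rx":0,"ry":0,"rz":0,"jaw":1},{"x":0,"y":0,"z":-0.5,"rx":0,"ry":0,"rz":0,"jaw":1},{"x":0,"y":0.8,"z":0,"rx":0,"ry":0,"rz":0,"jaw":1},{"x":0,"y":0.9,"z":0,"rx":0,"ry":0,"rz":0,"jaw":1},{"x":0,"y":0.8,"z":0,"rx":0,"ry":0,"rz":0,"jaw":1},{"x":0,"y":0,"z":0,"rx":0,"ry":0,"rz":0,"jaw":1},{"x":0,"y":0,"z":0.4,"rx":0,"ry":0,"rz":0,"jaw":1},{"x":0,"y":0,"z":0.4,"rx":0,"ry":0,"rz":0,"jaw":1},{"x":0,"y":0,"z":0,"rx":0,"ry":0,"rz":0,"jaw":1}]'; python3 -c "
from h import *
d=delta(2);print(d[:2],d[2]['ft_force'],d[2]['wrist_torque'])"
```

```text
clock: 11.7
ee_pos: [593.4, -109.8, 252.0]
ee_rot: [-179.5, -0.4, 167.4]
ft_force: [-0.4, -0.3, 0.8]
gripper_width: -0.002
(array([-0.07, -0.1 ,  0.25]), array([ 591.9, -111. ,   79. ])) [-0.35070736 -0.31708556  0.80709452] [-0.02624812 -0.04921699  0.00495489]
```

```bash
python3 -m crank '[{"x":0,"y":-0.1,"z":0.2,"rx":0,"ry":0,"rz":0,"jaw":1},{"x":0,"y":0,"z":0.2,"rx":0,"ry":0,"rz":0,"jaw":1},{"x":0,"y":0,"z":0.15,"rx":0,"ry":0,"rz":0,"jaw":1},{"x":0,"y":0,"z":0.1,"rx":0,"ry":0,"rz":0,"jaw":1}]'; python3 -c "
from h import *
d=delta(2);print(d[:2],d[2]['ft_force'],d[2]['wrist_torque'])"
```

```text
clock: 12.2
ee_pos: [593.0, -112.8, 239.9]
ee_rot: [-179.6, -0.4, 167.4]
ft_force: [-16.9, 4.9, 47.7]
gripper_width: -0.002
(array([-0.05,  0.04, -0.36]), array([ 591.6, -113.8,   66.9])) [-16.9383419    4.87937407  47.71728628] [1.15507325e+00 3.75147384e+00 2.11463727e-03]
```

Key 3 is at the stop. I hold it there, then let go.

```bash
python3 -m crank '[{"x":0,"y":0,"z":0,"rx":0,"ry":0,"rz":0,"jaw":1},{"x":0,"y":0,"z":0,"rx":0,"ry":0,"rz":0,"jaw":1}]'; python3 -m crank '[{"x":0,"y":0,"z":-0.5,"rx":0,"ry":0,"rz":0,"jaw":1},{"x":0,"y":0,"z":-0.8,"rx":0,"ry":0,"rz":0,"jaw":1},{"x":0,"y":0,"z":-0.8,"rx":0,"ry":0,"rz":0,"jaw":1},{"x":0,"y":0,"z":-1,"rx":0,"ry":0,"rz":0,"jaw":1},{"x":0,"y":0,"z":-1,"rx":0,"ry":0,"rz":0,"jaw":1},{"x":0,"y":0,"z":-1,"rx":0,"ry":0,"rz":0,"jaw":1},{"x":1,"y":0,"z":-1,"rx":0,"ry":0,"rz":0,"jaw":1},{"x":1,"y":0,"z":-1,"rx":0,"ry":0,"rz":0,"jaw":1},{"x":1,"y":0,"z":0,"rx":0,"ry":0,"rz":0,"jaw":1},{"x":1,"y":0,"z":0,"rx":0,"ry":0,"rz":0,"jaw":1},{"x":1,"y":0,"z":0,"rx":0,"ry":0,"rz":0,"jaw":1},{"x":0,"y":0,"z":0,"rx":0,"ry":0,"rz":0,"jaw":1}]'; python3 - <<'E'
from h import *
d=delta(2);print(d[:2],d[2]['ft_force'])
for n in("side","top"):cv2.imwrite(f"pics/{n}1.png",optics.camera(n)[:,:,::-1])
a=cv2.imread("pics/side1.png");im=a.astype(int);b,g,r=im[...,0],im[...,1],im[...,2]
m=((r>60)&(g<r*.35)&(b<r*.35)).astype(np.uint8)
N,l,s,c=cv2.connectedComponentsWithStats(m)
for i in range(1,N):
    if s[i][4]>25: print(c[i].round(1),s[i],onz("side",*c[i],80).round(1))
cv2.imwrite("pics/b.png",cv2.resize(a[80:300,190:350],None,fx=2.7,fy=2.7))
E
```

```text
clock: 12.45
ee_pos: [592.8, -112.9, 240.8]
ee_rot: [-179.6, -0.4, 167.4]
ft_force: [-1.6, 0.6, 3.8]
gripper_width: 0.005
clock: 13.95
ee_pos: [492.6, -90.5, 398.7]
ee_rot: [-179.7, 0.1, 167.3]
ft_force: [0.5, 0.2, 0.6]
gripper_width: 0.001
(array([-5.11,  0.08,  7.59]), array([492.7, -91.4, 225.7])) [0.53929447 0.18577936 0.62279006]
[286.1 131.6] [279 127  15  10 106] [ 581.9 -158.4   80. ]
[277.2 144.1] [270 139  16  11 121] [ 593.3 -106.5   80. ]
[267.8 157.6] [260 152  16  12 128] [604.5 -53.9  80. ]
[257.8 171.7] [249 166  18  12 139] [615.7  -1.6  80. ]
```

View pics/b.png

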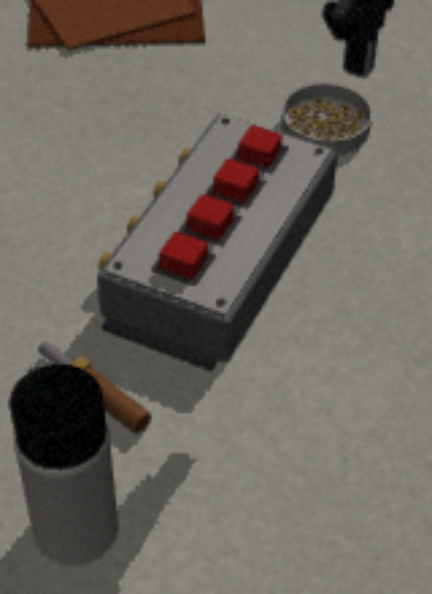

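View pics/top1.png

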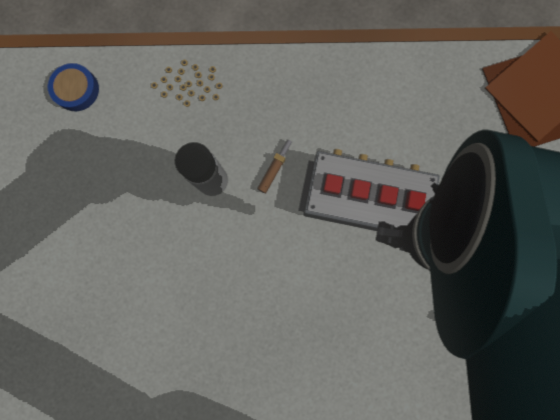

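All four keys are now evenly spaced when cast onto the 80 mm plane; key 3 moved from (277.0,146.0) to (277.2,144.1) in the side view. The flask and punch look unmoved in both views, the tin looks unmoved in the side view, and the robot is clear of everything.

```bash
python3 -c "
from bench import job
print(job.sign_off())"
```

```text
the job is handed in; nothing more can be done
None
```

I tapped all four keys from left to right with the closed fingertips. The third key was the latched one, so I pressed it to its stop, held it about 0.25 s and let go. The job was handed in at about 14 s of the 54 s allowed.

- **Taps:** Keys 1, 2 and 4 gave 2.4–2.8 N at 4–4.5 mm of travel, well short of the click. Key 3 gave no contact at 75.9 mm and 3.3 N at 73.2 mm, which matched the lower position seen in the first pictures.
- **Press:** The wrist force rose briefly to about 48 N vertically at the stop, more than needed but under the 120 N limit. It fell to about 4 N during the hold.
- **Last check:** In the side view the four keys are evenly spaced when cast onto the 80 mm plane, so all four stand up. By eye, the flask and punch have not moved in either view; the tin looks unmoved in the side view, but the arm hid it in the last top view. The arm stood clear with the fingertips at about 226 mm.

No check failed or disagreed, except that the first `crank` call was refused for missing fields and moved nothing.

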